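Sift the macadamias from the walnuts

TASK

Pick up the steel sieve of nuts by its arched handle and lower it gently into the wooden box until both its side flanges bear on the rubber-faced ledges inside, wherever those are set; keeping hold of it, level and resting on the ledges without pressing hard, shake it side to side along the box until all four small macadamias have dropped through into the box and the three big walnuts are left in the sieve. Then lift the sieve out, set it down gently on the dark wooden board and let go. Never touch the nuts with the gripper, never ram the sieve into the box or the board, and leave the other kitchen things alone.

Things in the scene. Friction and masses are not known exactly. Their poses are not given: they have to be found in the camera images.
- sieve: Stainless steel slotted sieve, 0.3 to 0.5 kg: an open tray 142 mm (its x) by 182 mm (its y), 45 mm high. Along both long sides a flange stands out to x = +-83 mm, its underside 20 mm above the sieve's underside. Origin: centre of its underside, z up. Starts level on the board, loaded with the seven nuts, its axes roughly along the board's.
- sieve_floor (a point): Centre of the sieve's floor, 12 mm above the sieve's underside. The floor is flat sheet with two long slots 30 mm wide that run along x over its whole width, from y = 36 to 66 mm on either side of the middle; the middle plate between them is 72 mm wide.
- sieve_handle (a point): Centre of the sieve's handle bar, 105 mm straight above the sieve's origin. The bar is square, 14 mm by 14 mm, runs along the sieve's x over its middle (166 mm long, on a post at each end; the free length is 142 mm), so it is pinched along the sieve's y from above.
- bin: Fixed open wooden box, 196 mm (its x) by 262 mm (its y), 95 mm high, walls and floor 10 mm thick. Origin: centre of its underside. Along the inside of both long walls runs a ledge, 75 to 87 mm from the middle, that carries the sieve's flanges: the sieve goes between the ledges with its x along the box's x, 4 mm clear on each side, and can slide 30 mm either way along y.
- bin_rim (a point): Centre of the box's mouth, at rim height, 95 mm above its underside. The ledges inside are set, both level, at a height that differs each time and is not reported: their tops lie 19 to 41 mm below the rim, to be found by feel. They are faced with springy rubber strips that give about 1 mm per 8 N and are down on their stop after 4 mm.
- board: Fixed dark wooden board, 230 mm (its x) by 250 mm (its y), 18 mm thick. Origin: centre of its underside. Box and board stand left and right of each other, on either side.
- board_top (a point): Centre of the board's upper face.
- mac0_c (a point): Centre of a small macadamia nut in its shell, about 24 mm across, 10 g. All four start standing on the middle plate, each on a small flat 8 mm wide: they stay put in gentle moves (under about 3 m/s2 and 15 degrees of tilt) and roll about, in the end into a slot, when the sieve is shaken in quick strokes of some 30 mm.
- mac1_c (a point): Centre of a small macadamia nut in its shell, about 24 mm across, 10 g. All four start standing on the middle plate, each on a small flat 8 mm wide: they stay put in gentle moves (under about 3 m/s2 and 15 degrees of tilt) and roll about, in the end into a slot, when the sieve is shaken in quick strokes of some 30 mm.
- mac2_c (a point): Centre of a small macadamia nut in its shell, about 24 mm across, 10 g. All four start standing on the middle plate, each on a small flat 8 mm wide: they stay put in gentle moves (under about 3 m/s2 and 15 degrees of tilt) and roll about, in the end into a slot, when the sieve is shaken in quick strokes of some 30 mm.
- mac3_c (a point): Centre of a small macadamia nut in its shell, about 24 mm across, 10 g. All four start standing on the middle plate, each on a small flat 8 mm wide: they stay put in gentle moves (under about 3 m/s2 and 15 degrees of tilt) and roll about, in the end into a slot, when the sieve is shaken in quick strokes of some 30 mm.
- wal0_c (a point): Centre of a big walnut in its shell, 38 mm across, 34 mm high, 14 g; it rides on the slots, too big to pass, its centre about 22 mm above the sieve's underside.
- wal1_c (a point): Centre of a big walnut in its shell, 38 mm across, 34 mm high, 14 g; it rides on the slots, too big to pass, its centre about 22 mm above the sieve's underside.
- wal2_c (a point): Centre of a big walnut in its shell, 38 mm across, 34 mm high, 14 g; it rides on the slots, too big to pass, its centre about 22 mm above the sieve's underside.
- pepper_mill: Black pepper mill, 56 mm wide, 170 mm high, standing at the far side; origin under its foot.
- salt_mill: White salt mill, 56 mm wide, 170 mm high, standing at the far side; origin under its foot.
- mug: Blue mug, 82 mm wide, 95 mm high; origin under its foot.
- jar: Glass jar with a steel cap, 80 mm wide, 110 mm high; origin under its foot.
- bowl: White bowl, 130 mm wide, 55 mm high; origin under its foot.
- spoon: Wooden spoon lying at the left edge of the work area; origin on its underside.
There are look-alikes about, which are no part of the job. What is shaped like the sieve but red is not meant.

How it is judged:
By the outcome, as a careful person would: the job done as asked, in the order asked, and still so for the second after the job is handed in, with the robot touching nothing.
It also fails if it takes over 72 s, if anything falls off the work surface, if the arm or the gripper's body presses on something with over 40 N, if the wrist force passes 120 N, or if a joint passes its speed limit or range.

ROBOT

A 6-joint arm with a two-finger parallel gripper is mounted at the origin on the work surface. World frame = base frame: x ahead of the robot, y to its left, z up, the work surface at z = 0. Lengths are in m, angles in rad, forces in N, time in s.
With the tool pointing down it reaches from about 0.25 to 0.725 m from the base axis. Payload 4 kg.
Tool frame: the origin (TCP) lies midway between the tips of the shut fingers; the grasp point (between the pads) lies 19 mm behind it; z points along the fingers, y is the line along which they close (so a half turn about z gives the same grasp; the last joint's range is limited). The gripper opens to 85 mm and grips with 20 to 120 N. Pads are 22 mm wide; open, the fingers measure 114 mm over their backs; the gripper's body (76 mm by 85 mm) begins 54 mm behind the grasp point. The pads swing forward as they close: fully open they stand 13 mm farther back than shut.
Start: joints at [-1.228, 0.241, 0.005, 1.335, 0, 1.571], TCP at [0.168, -0.471, 0.231] pointing down, gripper open.
Joint ranges: [-2.72, 2.72], [-1.05, 1.87], [-1.09, 1.28], [-1.99, 2.15], [-1.42, 1.44], [-3.14, 3.14]. Speed limits (rad/s): [2.79, 2.79, 3.14, 3.14, 3.14, 3.14].

INTERFACE

Orientations are given as a unit quaternion [x, y, z, w].
In Python, from workcell import monitor, vision, job gives the robot as it stands.
- The arm moves only by the tool move_arm, never from a script. Its argument "moves" is a list that holds one entry, the list of rows, each a list of 5 numbers: the shift along the world's x, y, z in m, then the turn about the world's z in degrees, then the opening in per cent of the stroke, from 0 (shut) to 100 (fully open). In form: [[[x, y, z, turn, gripper], ...]]. A call has 1 to 5 rows; each row is the pose to reach, as a shift and turn from the pose commanded when the call began; what a row does not reach only later rows make up. A row lasts 1/8 s, in which the tool goes at most 62.5 mm and 10.7 degrees, less where a joint would pass 70% of its speed; a pose out of reach is approached as far as the arm can. A call with a gripper value outside its range is refused whole. The fingers move at their own pace and stop on an object; the grip force is fixed at half the most. Time passes only in rows, so rows that repeat a pose let the fingers close. It gives the time, the measured TCP pose, the force, the opening and the grip force at its end, in the units of the state.
- monitor.get_obs(): the state, without advancing time (a new reading comes with each control period).
- vision.camera(name): name is "side" or "top" or "wrist"; returns a dict with "color" (400x640x3 uint8, red, green, blue), "camera_matrix" (3x3 intrinsics, pixels), "eye" and "attitude" of the camera in the world; the wrist camera has in their place "hand_eye" (4x4, takes a point from camera to tool coordinates, whose origin is the TCP and whose axes are the flange's). Camera axes: x right, y up, looking along -z (the intrinsics and any distortion apply to the point x, -y, -z); pixel columns grow to the right and rows downward; lengths in m; the calibration is good to about 2 mm. The wrist camera is an equidistant fisheye: a pixel r from the principal point sees the ray r / f radians off the axis. A picture is of the moment at which its call begins: read the wrist's pose just before it. There is no depth.
- job.job_done(): hands the job in; it is judged then, once.
The state is a dict: "clock": time; "joint_pos": joint angles; "joint_vel": joint speeds; "tau": joint torques, N m; "eef_pos": TCP position; "tool_rot": TCP orientation; "ft_force": force on the tool from outside, world axes, zero at the start; "ft_torque": the same for the moment, N m; "grip_width": finger opening in m; "grasp_force": force on a finger pad.
Only numpy, scipy, OpenCV 4.12 (cv2) and the standard library are available. Lean on these libraries where they do the work, as an engineer would, in place of code of your own. Each camera call takes 0.05 s, during which the arm holds its last target. There are 200 camera calls.

## Working session

There is one attempt and no reset: what is moved stays moved. The work goes in short steps, Python scripts to look and compute and a tool call to move; the robot and the scene stay as the last step left them, time stands still between calls to the robot, and variables do not carry over. Pictures are saved under pics/ and viewed, at most 10 in all, crops included, and the job is handed in when it is done.

Besides the shell and the picture viewer there is one more tool, called after "Call:" as name(argument=value, ...) on one line, values as JSON. move_arm: Moves the arm, as the interface text tells. Its arguments: {"type":"object","properties":{"moves":{"type":"array","items":{"type":"array","items":{"type":"array","items":{"type":"number"}}}}},"required":["moves"]}

```bash
mkdir -p pics; python3 - <<'E'
from workcell import monitor, vision
import cv2,pickle
o=monitor.get_obs();print({k:o[k] for k in('clock','eef_pos','tool_rot','ft_force','grip_width')})
d={}
for n in('top','side'):
    c=vision.camera(n);d[n]=c;cv2.imwrite(f'pics/{n}0.png',c['color'][:,:,::-1])
    print(n,c['camera_matrix'],c['eye'],c['attitude'],[k for k in c])
pickle.dump(d,open('cams.pkl','wb'))
E
```

```text
{'clock': 0.0, 'eef_pos': array([ 0.16784553, -0.47030918,  0.23041874]), 'tool_rot': array([ 9.85346944e-01,  1.70558876e-01, -1.73848848e-04, -1.01933638e-03]), 'ft_force': array([ 0.47143304, -0.84884773,  0.17793655]), 'grip_width': 0.08545156219190858}
top [[419.41266861   0.         319.23496181]
 [  0.         419.41266861 204.74103836]
 [  0.           0.           1.        ]] [ 0.24314412 -0.02125651  1.34499669] [-0.06518792  0.06237794  0.70802076 -0.70040426] ['color', 'camera_matrix', 'eye', 'attitude']
side [[374.55620469   0.         313.66302116]
 [  0.         374.55620469 199.99111375]
 [  0.           0.           1.        ]] [0.28688021 0.60280549 0.87420297] [-0.0527428   0.34112018  0.926143   -0.15203411] ['color', 'camera_matrix', 'eye', 'attitude']
```

View pics/top0.png

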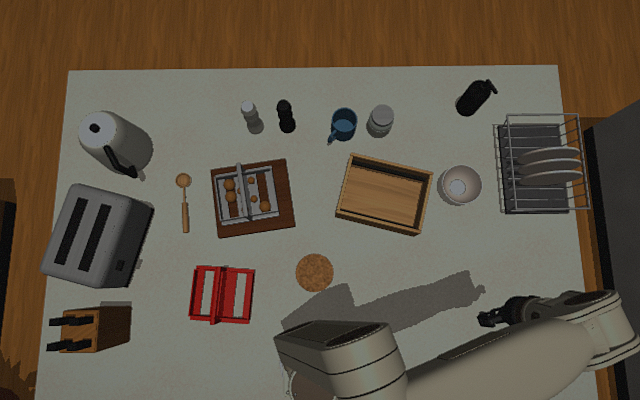

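View pics/side0.png

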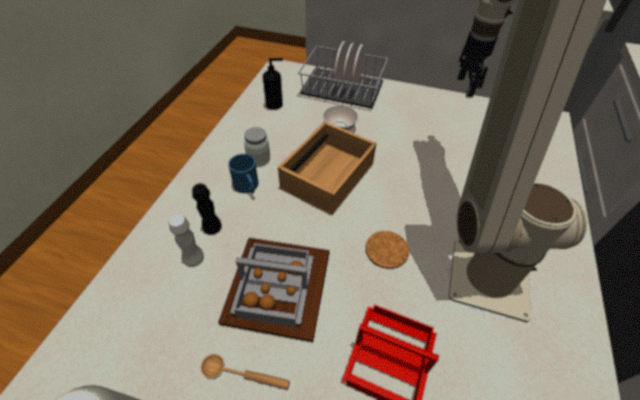

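```bash
cat > h.py <<'E'
import numpy as np,cv2,pickle
from scipy.spatial.transform import Rotation as R
def ray(c,u,v):
    K=c['camera_matrix'];d=np.array([(u-K[0,2])/K[0,0],-(v-K[1,2])/K[1,1],-1.])
    return R.from_quat(c['attitude']).apply(d)
def px2z(c,u,v,z):
    d=ray(c,u,v);e=np.array(c['eye']);return e+d*(z-e[2])/d[2]
def proj(c,p):
    q=R.from_quat(c['attitude']).inv().apply(np.atleast_2d(p)-c['eye']);K=c['camera_matrix']
    return np.c_[K[0,2]+K[0,0]*q[:,0]/-q[:,2],K[1,2]-K[1,1]*q[:,1]/-q[:,2]]
E
python3 - <<'E'
from h import *
d=pickle.load(open('cams.pkl','rb'));c=d['top']
for n,z,P in(('board',.018,[(210,169),(286,159),(295,227),(218,237)]),('rim',.095,[(350,153),(433,171),(420,236),(335,213)]),('bar',.123,[(240,163),(242,212)])):
    for p in P: print(n,p,px2z(c,*p,z).round(3))
im=c['color'][:,:,::-1]
a=cv2.resize(im[145:245,200:300],(600,600),interpolation=cv2.INTER_CUBIC)
cv2.imwrite('pics/crop1.png',cv2.convertScaleAbs(a,alpha=1.6))
b=cv2.resize(im[145:245,325:440],None,fx=6,fy=6,interpolation=cv2.INTER_CUBIC)
cv2.imwrite('pics/crop2.png',cv2.convertScaleAbs(b,alpha=1.6))
E
```

```text
board (210, 169) [0.608 0.339 0.018]
board (286, 159) [0.639 0.09  0.018]
board (295, 227) [0.414 0.061 0.018]
board (218, 237) [0.385 0.305 0.018]
rim (350, 153) [ 0.633 -0.114  0.095]
rim (433, 171) [ 0.573 -0.368  0.095]
rim (420, 236) [ 0.373 -0.317  0.095]
rim (335, 213) [ 0.446 -0.065  0.095]
bar (240, 163) [0.597 0.22  0.123]
bar (242, 212) [0.447 0.211 0.123]
```

View pics/crop1.png

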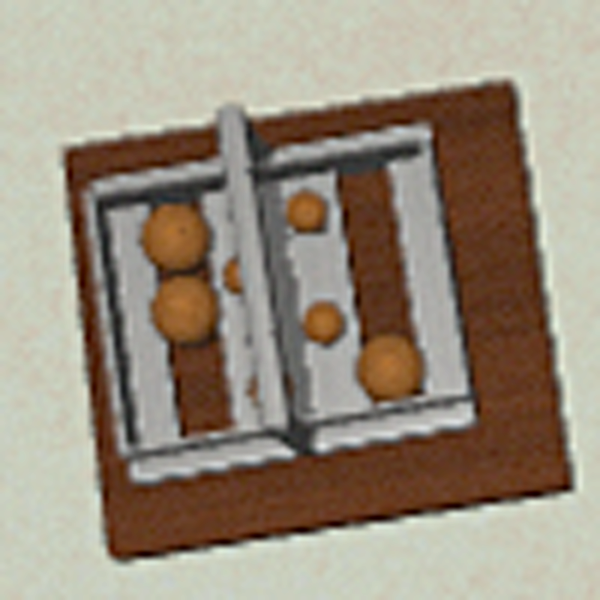

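View pics/crop2.png

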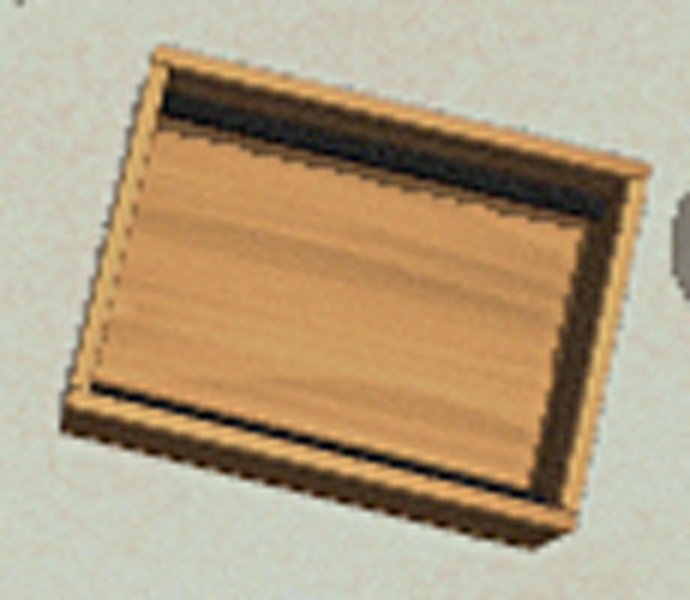

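The steel grey sieve at top (248,192) is on the dark board and is the one meant. The red one at (222,294) is the look-alike. The crop shows grey steel, 3 walnuts and 4 macadamias, two of them half under the bar. The box mouth corners in crop2 are at (157,47), (650,165), (575,525), (70,400).

```bash
python3 - <<'E'
from h import *
from scipy.optimize import least_squares
c=pickle.load(open('cams.pkl','rb'))['top']
def fit(name,pts,off,model,z,x0):
    P=np.array(off)+(np.array(pts)+.5)/6-.5
    M=np.array(model,float)
    f=lambda q:(proj(c,np.c_[M[:,:2]@np.array([[np.cos(q[2]),np.sin(q[2])],[-np.sin(q[2]),np.cos(q[2])]])+q[:2],M[:,2]+z])-P).ravel()
    r=least_squares(f,x0);print(name,r.x[:2].round(4),np.degrees(r.x[2]).round(2),r.fun.round(1))
fit('box',[(157,47),(650,165),(575,525),(70,400)],(325,145),[(.098,.131,.095),(.098,-.131,.095),(-.098,-.131,.095),(-.098,.131,.095)],0,[.5,-.2,0])
fit('board',[(63,148),(515,82),(573,488),(113,558)],(200,145),[(.115,.125,.018),(.115,-.125,.018),(-.115,-.125,.018),(-.115,.125,.018)],0,[.5,.2,0])
# sieve: flange outer edges + floor slot corners
fit('sieve',[(90,187),(430,128),(473,420),(132,478),(230,105)],(200,145),[(.083,.091,.045),(.083,-.091,.045),(-.083,-.091,.045),(-.083,.091,.045),(.083,0,.112)],.018,[.52,.2,0])
fit('sieve_flange',[(90,187),(430,128),(473,420),(132,478),(230,105)],(200,145),[(.083,.091,.022),(.083,-.091,.022),(-.083,-.091,.022),(-.083,.091,.022),(.083,0,.112)],.018,[.52,.2,0])
fit('slots',[(345,172),(388,166),(412,402),(183,436),(232,428)],(200,145),[(.071,-.036,.012),(.071,-.066,.012),(-.071,-.066,.012),(-.071,.066,.012),(-.071,.036,.012)],.018,[.52,.2,0])
from workcell import monitor
o=monitor.get_obs();print(R.from_quat(o['tool_rot']).as_matrix().round(3))
E
```

```text
box [ 0.5103 -0.218 ] -14.7 [-0.2 -1.   0.7 -0.8  0.3  0.9 -0.7  0.7]
board [0.5128 0.1988] 8.21 [-0.1 -0.3  0.2 -0.7  0.6  0.3 -0.7  0.7]
sieve [0.5125 0.21  ] 9.42 [-0.6 -1.7 -0.2 -1.6  0.8  0.7 -0.6  1.3  0.5  1.2]
sieve_flange [0.5162 0.2134] 9.22 [ 0.3 -1.1 -0.3 -0.7  0.4  0.8 -0.   1.  -0.4 -0. ]
slots [0.5211 0.2133] 6.12 [-0.7 -1.9  1.3 -2.   1.5  1.7 -1.7  0.9 -0.4  1.1]
[[ 0.942  0.336 -0.001]
 [ 0.336 -0.942  0.002]
 [-0.    -0.002 -1.   ]]
```

Call:
move_arm(moves=[[[0.02,0.03,0.005,0,100],[0.045,0.075,0.01,0,100],[0.07,0.125,0.015,0,100],[0.095,0.175,0.02,-2,100],[0.12,0.225,0.02,-4,100]]])

```text
clock: 0.72
eef_pos: [0.2886, -0.2444, 0.2514]
tool_rot: [0.991, 0.135, 0.0, 0.0]
ft_force: [0.4, 0.0, 0.9]
grip_width: 0.0855
grasp_force: 0.0
```

Call:
move_arm(moves=[[[0.025,0.05,0,0,100],[0.05,0.1,0,-2,100],[0.075,0.15,0,-4,100],[0.1,0.2,0,-6,100],[0.12,0.25,0,-6.5,100]]])

```text
clock: 1.35
eef_pos: [0.4085, 0.0059, 0.2511]
tool_rot: [0.997, 0.08, -0.0, 0.0]
ft_force: [0.1, -0.1, 0.0]
grip_width: 0.0855
grasp_force: 0.0
```

Call:
move_arm(moves=[[[0.025,0.05,0,0,100],[0.05,0.1,0,0,100],[0.075,0.15,0,0,100],[0.1,0.19,0,0,100],[0.107,0.208,0,0,100]]])

```text
clock: 1.98
eef_pos: [0.5275, 0.142, 0.2503]
tool_rot: [0.993, 0.12, -0.004, -0.021]
ft_force: [-0.7, -0.4, 0.1]
grip_width: 0.0851
grasp_force: 0.0
```

```bash
python3 - <<'E'
from workcell import monitor, vision
import cv2,pickle
o=monitor.get_obs();c=vision.camera('wrist');pickle.dump((o,c),open('w1.pkl','wb'))
print(o['clock'],o['eef_pos'],o['tool_rot'],o['ft_force']);print(c['camera_matrix'],c['hand_eye'])
cv2.imwrite('pics/w1.png',c['color'][:,:,::-1])
E
```

```text
1.975 [0.52749803 0.14202963 0.25032543] [ 0.99254895  0.12001751 -0.00403311 -0.02064272] [-0.7352353  -0.40624124  0.07224558]
[[309.70691629   0.         323.25795109]
 [  0.         309.70691629 198.70138794]
 [  0.           0.           1.        ]] [[-7.30953775e-05  9.48827026e-01  3.15796247e-01  8.16361781e-02]
 [ 9.99999837e-01  2.48276234e-04 -5.14495776e-04  4.53275755e-04]
 [-5.66572200e-04  3.15796158e-01 -9.48826889e-01 -1.42430358e-01]
 [ 0.00000000e+00  0.00000000e+00  0.00000000e+00  1.00000000e+00]]
```

View pics/w1.png

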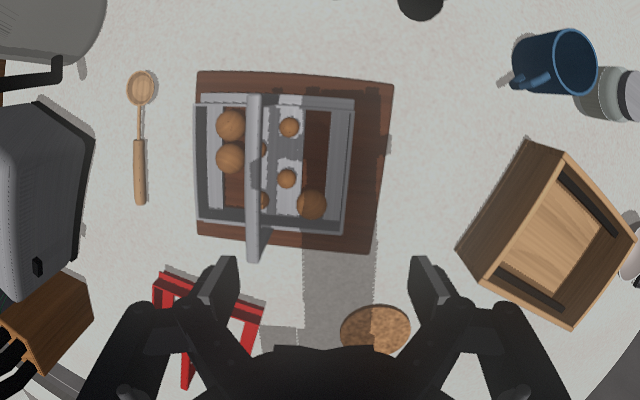

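The wrist view shows the sieve with its bar from (253,95) to (253,262). The box is to the right at (560,235). Joint 6 is close to its limit, so I need to turn the tool by half a turn.

Call:
move_arm(moves=[[[0,0,0,10,100],[0,0,0,20,100],[0,0,0,30,100],[0,0,0,40,100],[0,0,0,50,100]]])

```text
clock: 2.65
eef_pos: [0.5262, 0.1407, 0.2509]
tool_rot: [0.848, 0.53, -0.012, -0.017]
ft_force: [-0.2, 0.0, 0.3]
grip_width: 0.0853
grasp_force: 0.0
```

Call:
move_arm(moves=[[[0,0,0,10,100],[0,0,0,20,100],[0,0,0,30,100],[0,0,0,40,100],[0,0,0,50,100]]])

```text
clock: 3.28
eef_pos: [0.5262, 0.1407, 0.2509]
tool_rot: [0.544, 0.839, -0.019, -0.011]
ft_force: [-0.1, -0.5, -0.2]
grip_width: 0.0857
grasp_force: 0.0
```

Call:
move_arm(moves=[[[0,0,0,10,100],[0,0,0,20,100],[0,0,0,30,100],[0,0,0,40,100],[0,0,0,50,100]]])

```text
clock: 3.9
eef_pos: [0.5262, 0.1408, 0.2509]
tool_rot: [0.139, 0.99, -0.021, -0.003]
ft_force: [-0.3, -0.2, 0.7]
grip_width: 0.0856
grasp_force: 0.0
```

Call:
move_arm(moves=[[[0,0,0,10,100],[0,0,0,20,100],[0,0,0,30,100],[0,0,0,30,100],[0,0,0,30,100]]])

```text
clock: 4.53
eef_pos: [0.5265, 0.1409, 0.2512]
tool_rot: [-0.118, 0.993, -0.021, 0.003]
ft_force: [0.6, -0.0, -0.1]
grip_width: 0.0852
grasp_force: 0.0
```

```bash
cat >> h.py <<'E'
def wray(o,c,u,v):
    K=c['camera_matrix'];a=np.array([u-K[0,2],v-K[1,2]])/K[0,0];r=np.hypot(*a)
    d=np.array([a[0]/r*np.sin(r),-a[1]/r*np.sin(r),-np.cos(r)])
    H=np.array(c['hand_eye']);Rt=R.from_quat(o['tool_rot'])
    return o['eef_pos']+Rt.apply(H[:3,3]),Rt.apply(H[:3,:3]@d)
def wz(o,c,u,v,z):
    e,d=wray(o,c,u,v);return e+d*(z-e[2])/d[2]
E
python3 - <<'E'
from workcell import monitor, vision
from h import *
o=monitor.get_obs();c=vision.camera('wrist');pickle.dump((o,c),open('w2.pkl','wb'))
print(o['clock'],o['eef_pos'],o['tool_rot'],o['joint_pos'].round(3),o['ft_force'])
X=R.from_quat(o['tool_rot']).as_matrix();print(X.round(3))
cv2.imwrite('pics/w2.png',c['color'][:,:,::-1])
E
```

```text
4.525 [0.52654824 0.14092559 0.25115206] [-0.11812509  0.99277811 -0.02071242  0.00301544] [ 0.285  0.325  0.17   1.417 -0.042  0.048] [ 0.64954988 -0.03578406 -0.0911146 ]
[[-0.972 -0.234  0.011]
 [-0.235  0.971 -0.04 ]
 [-0.001 -0.042 -0.999]]
```

View pics/w2.png

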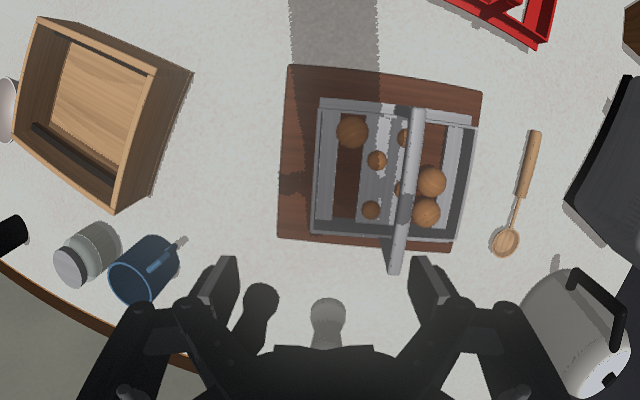

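The IK hit the joint 6 limit and left the commanded tool leaning 2.4° toward -tool y. A sieve gripped like that would not be level. I'll remove the lean by nudging against the outer reach limit with tool y pointing outward.

Call:
move_arm(moves=[[[0.01,0,0,-9,100],[0.03,0.01,0,-18,100],[0.05,0.015,0,-27,100],[0.07,0.02,0,-36,100],[0.09,0.025,0,-45,100]]])

```text
clock: 5.2
eef_pos: [0.6174, 0.1663, 0.2511]
tool_rot: [0.273, 0.962, -0.02, -0.005]
ft_force: [0.9, -0.1, 0.4]
grip_width: 0.0854
grasp_force: 0.0
```

Call:
move_arm(moves=[[[0.02,0.005,0,-9,100],[0.04,0.01,0,-18,100],[0.055,0.015,0,-27,100],[0.065,0.015,0,-36,100],[0.065,0.015,0,-44,100]]])

```text
clock: 5.82
eef_pos: [0.6825, 0.1811, 0.25]
tool_rot: [0.613, 0.79, -0.018, -0.012]
ft_force: [-0.9, -0.6, -0.3]
grip_width: 0.0855
grasp_force: 0.0
```

Call:
move_arm(moves=[[[0.005,0.0015,0,0,100],[0.01,0.003,0,0,100],[0.015,0.0045,0,0,100],[0.02,0.006,0,0,100],[0.02,0.006,0,0,100]]])

```text
clock: 6.45
eef_pos: [0.7022, 0.1873, 0.2508]
tool_rot: [0.61, 0.792, -0.017, -0.012]
ft_force: [0.5, -0.4, -0.4]
grip_width: 0.0856
grasp_force: 0.0
```

```bash
cat >> h.py <<'E'
def st():
    from workcell import monitor
    o=monitor.get_obs();X=R.from_quat(o['tool_rot']).as_matrix();z=X[:,2]
    print(round(float(o['clock']),2),'eef',o['eef_pos'].round(4),'q',o['joint_pos'].round(3),'yaw_y',np.degrees(np.arctan2(X[1,1],X[0,1])).round(2),'z',z.round(4),'zworld lean along heading/tool x',(np.array([0,0,-1])@X).round(4),'F',o['ft_force'].round(2),'T',o['ft_torque'].round(2),'grip',round(float(o['grip_width']),4),round(float(o['grasp_force']),1));return o
E
python3 -c "from h import *;st()"
```

```text
6.45 eef [0.7022 0.1873 0.2508] q [ 2.610e-01  8.180e-01  9.970e-01  1.791e+00 -1.000e-03  1.575e+00] yaw_y 14.74 z [-0.0403 -0.0123 -0.9991] zworld lean along heading/tool x [0.0017 0.0421 0.9991] F [ 0.51 -0.4  -0.37] T [ 0.02 -0.03  0.02] grip 0.0856 0.0
```

Call:
move_arm(moves=[[[0.01,0.003,0,0,100],[0.02,0.006,0,0,100],[0.03,0.009,0,0,100],[0.035,0.01,0,0,100],[0.035,0.01,0,0,100]]])

```text
clock: 7.08
eef_pos: [0.7328, 0.196, 0.2492]
tool_rot: [0.611, 0.792, -0.015, -0.01]
ft_force: [0.3, 0.3, 0.1]
grip_width: 0.0852
grasp_force: 0.0
```

```bash
python3 -c "from h import *;st()"
```

```text
7.08 eef [0.7328 0.196  0.2492] q [ 2.620e-01  9.580e-01  1.275e+00  1.923e+00 -1.000e-03  1.576e+00] yaw_y 14.72 z [-0.0341 -0.0107 -0.9994] zworld lean along heading/tool x [0.0017 0.0357 0.9994] F [0.32 0.28 0.09] T [0.01 0.02 0.03] grip 0.0852 0.0
```

Call:
move_arm(moves=[[[0.01,0.003,0,0,100],[0.015,0.004,0,0,100],[0.015,0.004,0,0,100]]])

```text
clock: 7.45
eef_pos: [0.7388, 0.1976, 0.2442]
tool_rot: [0.611, 0.792, -0.011, -0.008]
ft_force: [0.3, -0.1, -0.6]
grip_width: 0.0853
grasp_force: 0.0
```

```bash
python3 -c "from h import *;st()"
```

```text
7.45 eef [0.7388 0.1976 0.2442] q [ 2.620e-01  9.640e-01  1.274e+00  1.908e+00 -1.000e-03  1.576e+00] yaw_y 14.72 z [-0.0254 -0.0083 -0.9996] zworld lean along heading/tool x [0.0016 0.0266 0.9996] F [ 0.3  -0.13 -0.62] T [ 0.03 -0.01 -0.01] grip 0.0853 0.0
```

Call:
move_arm(moves=[[[0.01,0.003,0,0,100],[0.02,0.006,0,0,100],[0.03,0.008,0,0,100],[0.03,0.008,0,0,100]]])

```text
clock: 7.95
eef_pos: [0.7512, 0.2009, 0.2337]
tool_rot: [0.611, 0.792, -0.004, -0.002]
ft_force: [-0.2, -0.1, 0.9]
grip_width: 0.0851
grasp_force: 0.0
```

```bash
python3 -c "from h import *;st()"
```

```text
7.95 eef [0.7512 0.2009 0.2337] q [ 2.620e-01  9.770e-01  1.274e+00  1.876e+00 -1.000e-03  1.576e+00] yaw_y 14.72 z [-0.0077 -0.0036 -1.    ] zworld lean along heading/tool x [0.0015 0.0084 1.    ] F [-0.22 -0.08  0.9 ] T [-0.01 -0.03  0.03] grip 0.0851 0.0
```

Call:
move_arm(moves=[[[0.01,0.003,0,0,100],[0.0135,0.0035,0,0,100],[0.0135,0.0035,0,0,100]]])

```text
clock: 8.32
eef_pos: [0.7567, 0.2023, 0.2301]
tool_rot: [0.611, 0.792, 0.0, 0.001]
ft_force: [0.2, -0.4, 0.4]
grip_width: 0.0857
grasp_force: 0.0
```

```bash
python3 - <<'E'
from h import *
st()
o,c=pickle.load(open('w2.pkl','rb'))
for n,z,P in(('bar top',.130,[(416,108),(393,274)]),('rimcorners',.063,[(319,98),(476,126),(310,232),(458,241)]),('board',.018,[(289,64),(482,92),(278,236),(450,252)]),('box rim .095',.095,[(38,17),(156,72),(113,213),(15,140)])):
    for p in P: print(n,p,wz(o,c,*p,z).round(4))
E
```

```text
8.32 eef [0.7567 0.2023 0.2301] q [ 2.620e-01  9.820e-01  1.274e+00  1.862e+00 -1.000e-03  1.576e+00] yaw_y 14.72 z [ 0.0017 -0.0011 -1.    ] zworld lean along heading/tool x [ 0.0015 -0.0013  1.    ] F [ 0.25 -0.4   0.35] T [-0.01 -0.07 -0.01] grip 0.0857 0.0
bar top (416, 108) [0.4359 0.1947 0.13  ]
bar top (393, 274) [0.595  0.2239 0.13  ]
rimcorners (319, 98) [0.4501 0.1091 0.063 ]
rimcorners (476, 126) [0.4306 0.2862 0.063 ]
rimcorners (310, 232) [0.6013 0.1342 0.063 ]
rimcorners (458, 241) [0.5696 0.3154 0.063 ]
board (289, 64) [0.4179 0.0619 0.018 ]
board (482, 92) [0.3835 0.3032 0.018 ]
board (278, 236) [0.6396 0.0942 0.018 ]
board (450, 252) [0.6054 0.3359 0.018 ]
box rim .095 (38, 17) [ 0.3841 -0.3146  0.095 ]
box rim .095 (156, 72) [ 0.4526 -0.0677  0.095 ]
box rim .095 (113, 213) [ 0.6321 -0.1178  0.095 ]
box rim .095 (15, 140) [ 0.5723 -0.3513  0.095 ]
```

Call:
move_arm(moves=[[[-0.015,0,0,8,100],[-0.04,0,0.005,18,100],[-0.07,0,0.01,28,100],[-0.1,0,0.01,38,100],[-0.13,0.005,0.01,48,100]]])

```text
clock: 8.95
eef_pos: [0.6257, 0.2069, 0.241]
tool_rot: [0.233, 0.972, 0.001, 0.001]
ft_force: [-0.5, 0.8, 0.5]
grip_width: 0.0854
grasp_force: 0.0
```

Call:
move_arm(moves=[[[-0.03,0,0,10,100],[-0.06,0,0,20,100],[-0.09,0,0,30,100],[-0.11,0.004,0,36.8,100],[-0.112,0.004,0,36.8,100]]])

```text
clock: 9.57
eef_pos: [0.5138, 0.2115, 0.2412]
tool_rot: [-0.083, 0.997, 0.001, 0.001]
ft_force: [-0.3, 0.6, 0.5]
grip_width: 0.0854
grasp_force: 0.0
```

```bash
python3 - <<'E'
from h import *
from workcell import vision
o=st();c=vision.camera('wrist');pickle.dump((o,c),open('w3.pkl','wb'));cv2.imwrite('pics/w3.png',c['color'][:,:,::-1])
E
```

```text
9.57 eef [0.5138 0.2115 0.2412] q [3.900e-01 3.460e-01 1.760e-01 1.397e+00 1.000e-03 2.240e-01] yaw_y 99.52 z [ 0.0021  0.0022 -1.    ] zworld lean along heading/tool x [ 0.0024 -0.0018  1.    ] F [-0.29  0.6   0.48] T [ 0.05 -0.01  0.05] grip 0.0854 0.0
```

View pics/w3.png

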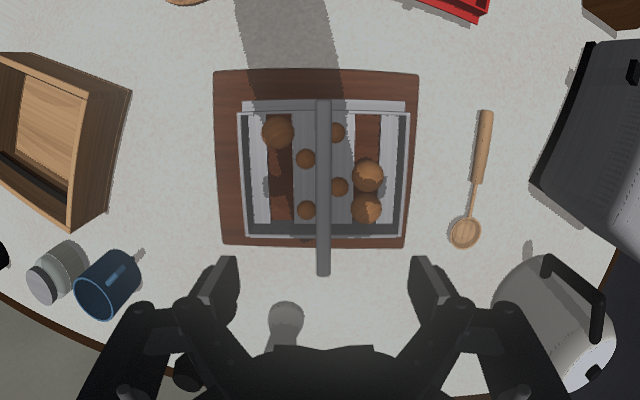

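The bar runs straight up the image at column 323 from (323,98) to (323,275), so it is centred between the pads and aligned. Descending.

Call:
move_arm(moves=[[[0,0,-0.025,0,100],[0,0,-0.055,0,100],[0,0,-0.085,0,100],[0,0,-0.11,0,100],[0,0,-0.12,0,100]]])

```text
clock: 10.25
eef_pos: [0.5147, 0.2107, 0.1185]
tool_rot: [-0.082, 0.997, 0.0, -0.001]
ft_force: [-0.0, 0.3, 0.3]
grip_width: 0.0852
grasp_force: 0.0
```

Call:
move_arm(moves=[[[0,0,-0.01,0,100],[0,0,-0.017,0,100],[0,0,-0.017,0,50],[0,0,-0.017,0,40],[0,0,-0.017,0,30]]])

```text
clock: 10.88
eef_pos: [0.5151, 0.2115, 0.104]
tool_rot: [-0.083, 0.997, 0.001, 0.001]
ft_force: [-0.5, 0.9, 0.7]
grip_width: 0.032
grasp_force: 0.0
```

Call:
move_arm(moves=[[[0,0,0,0,25],[0,0,0,0,20],[0,0,0,0,10],[0,0,0,0,0],[0,0,0,0,0]]])

```text
clock: 11.5
eef_pos: [0.5148, 0.2115, 0.1036]
tool_rot: [-0.083, 0.997, 0.001, 0.001]
ft_force: [-1.2, 1.0, 2.3]
grip_width: 0.0132
grasp_force: 59.3
```

```bash
python3 - <<'E'
from h import *
o,c=pickle.load(open('w3.pkl','rb'))
print(wz(o,c,323,98,.13),wz(o,c,323,275,.13))
st()
E
```

```text
[0.43367193 0.19748716 0.13      ] [0.59428419 0.22437355 0.13      ]
11.5 eef [0.5148 0.2115 0.1036] q [ 0.389  0.435 -0.062  1.072  0.002  0.223] yaw_y 99.52 z [ 0.0015  0.0023 -1.    ] zworld lean along heading/tool x [ 0.0018 -0.002   1.    ] F [-1.17  1.02  2.29] T [0.11 0.17 0.04] grip 0.0132 59.3
```

Call:
move_arm(moves=[[[0,0,0.001,0,0],[0,0,0.003,0,0],[0,0,0.007,0,0],[0,0,0.012,0,0],[0,0,0.018,0,0]]])

```text
clock: 12.12
eef_pos: [0.5147, 0.2112, 0.1216]
tool_rot: [-0.083, 0.997, 0.001, 0.001]
ft_force: [0.4, -0.2, -4.2]
grip_width: 0.0127
grasp_force: 58.4
```

```bash
python3 - <<'E'
from h import *
from scipy.optimize import least_squares
from scipy.ndimage import map_coordinates
st()
cams=pickle.load(open('cams.pkl','rb'))
def corners(q,hx=.098,hy=.131,z=.095):
    a=q[2];M=np.array([(hx,hy),(hx,-hy),(-hx,-hy),(-hx,hy)])
    return np.c_[M@np.array([[np.cos(a),np.sin(a)],[-np.sin(a),np.cos(a)]])+q[:2],np.full(4,z)]
for names in(['top'],['side'],['top','side']):
    q=np.array([.5103,-.218,np.radians(-14.7)])
    for it in range(8):
        w=3 if it<3 else 2; data=[]
        for n in names:
            c=cams[n];g=c['color'].astype(float)@[.2,.3,.5]
            P=corners(q)
            for i in range(4):
                A,B=P[i],P[(i+1)%4]
                for t in np.linspace(.08,.92,30):
                    p,p2=proj(c,np.array([A+(B-A)*t,A+(B-A)*(t+.01)]));d=p2-p;d/=np.hypot(*d);nn=np.array([-d[1],d[0]])
                    s=np.arange(-w,w+.01,.25);pr=map_coordinates(g,[(p[1]+s*nn[1]),(p[0]+s*nn[0])],order=1)
                    gr=abs(pr[4:]-pr[:-4]);k=gr.argmax()
                    if gr[k]>12:data.append((n,i,t,nn,p+nn*s[k+2]))
        def f(q):
            P=corners(q);r=[]
            for n,i,t,nn,m in data:
                A,B=P[i],P[(i+1)%4];r.append((proj(cams[n],A+(B-A)*t)[0]-m)@nn)
            return np.array(r)
        q=least_squares(f,q,loss='soft_l1',f_scale=.5).x
    r=f(q);print(names,q[:2].round(4),np.degrees(q[2]).round(2),len(r),[(n,i,np.median([x for x,dd in zip(r,data) if dd[0]==n and dd[1]==i]).round(2)) for n in names for i in range(4) if any(dd[0]==n and dd[1]==i for dd in data)])
E
```

```text
12.12 eef [0.5147 0.2112 0.1216] q [ 3.890e-01  4.190e-01 -3.600e-02  1.114e+00  1.000e-03  2.230e-01] yaw_y 99.52 z [ 0.001   0.0017 -1.    ] zworld lean along heading/tool x [ 0.0012 -0.0015  1.    ] F [ 0.41 -0.19 -4.23] T [0.02 0.04 0.03] grip 0.0127 58.4
['top'] [ 0.5117 -0.2116] -14.86 120 [('top', 0, np.float64(-0.0)), ('top', 1, np.float64(-1.13)), ('top', 2, np.float64(-0.01)), ('top', 3, np.float64(-1.26))]
['side'] [ 0.5053 -0.2124] -15.78 120 [('side', 0, np.float64(-1.5)), ('side', 1, np.float64(-1.49)), ('side', 2, np.float64(-0.99)), ('side', 3, np.float64(-0.25))]
['top', 'side'] [ 0.5102 -0.2125] -14.95 240 [('top', 0, np.float64(0.24)), ('top', 1, np.float64(-1.43)), ('top', 2, np.float64(-0.49)), ('top', 3, np.float64(-0.82)), ('side', 0, np.float64(-1.38)), ('side', 1, np.float64(-1.45)), ('side', 2, np.float64(0.26)), ('side', 3, np.float64(-0.81))]
```

Call:
move_arm(moves=[[[0,-0.001,0.008,0,0],[0,-0.003,0.018,0,0],[0,-0.007,0.029,0,0],[0,-0.012,0.04,-0.5,0],[0,-0.018,0.051,-1,0]]])

```text
clock: 12.75
eef_pos: [0.5148, 0.1929, 0.1732]
tool_rot: [-0.074, 0.997, 0.001, 0.001]
ft_force: [0.3, -0.0, -5.1]
grip_width: 0.0131
grasp_force: 58.4
```

Call:
move_arm(moves=[[[0,-0.008,0.01,-0.5,0],[0,-0.018,0.019,-1,0],[0,-0.03,0.026,-2,0],[0,-0.044,0.03,-3,0],[0,-0.06,0.032,-4,0]]])

```text
clock: 13.38
eef_pos: [0.5147, 0.1322, 0.2044]
tool_rot: [-0.039, 0.999, 0.001, 0.001]
ft_force: [-0.5, 0.5, -5.3]
grip_width: 0.013
grasp_force: 58.4
```

Call:
move_arm(moves=[[[0,-0.018,0,-1,0],[0,-0.038,0,-2,0],[0,-0.058,0,-3,0],[0,-0.078,0,-4,0],[0,-0.098,0,-5,0]]])

```text
clock: 14.0
eef_pos: [0.5144, 0.0336, 0.204]
tool_rot: [0.005, 1.0, 0.001, 0.0]
ft_force: [0.6, 0.2, -4.0]
grip_width: 0.0127
grasp_force: 58.4
```

Call:
move_arm(moves=[[[0,-0.02,0,-1,0],[0,-0.04,0,-2,0],[0,-0.06,0,-3,0],[0,-0.08,0,-4,0],[0,-0.1,0,-5,0]]])

```text
clock: 14.62
eef_pos: [0.5142, -0.0663, 0.2041]
tool_rot: [0.049, 0.999, 0.001, 0.0]
ft_force: [1.0, -0.5, -4.8]
grip_width: 0.0128
grasp_force: 58.5
```

Call:
move_arm(moves=[[[-0.001,-0.02,0,-1,0],[-0.002,-0.04,0,-2,0],[-0.003,-0.06,0,-3,0],[-0.004,-0.08,0,-4,0],[-0.004,-0.098,0,-5,0]]])

```text
clock: 15.25
eef_pos: [0.5104, -0.1642, 0.2042]
tool_rot: [0.092, 0.996, 0.001, 0.001]
ft_force: [0.3, -0.2, -4.3]
grip_width: 0.0129
grasp_force: 58.5
```

Call:
move_arm(moves=[[[0,-0.016,0,-1.5,0],[0,-0.03,0,-2.5,0],[0,-0.041,0,-3.5,0],[0,-0.048,0,-4.2,0],[0,-0.05,0,-4.4,0]]])

```text
clock: 15.88
eef_pos: [0.5108, -0.2129, 0.2042]
tool_rot: [0.13, 0.992, 0.001, 0.001]
ft_force: [0.2, -0.7, -4.4]
grip_width: 0.0131
grasp_force: 58.5
```

```bash
python3 - <<'E'
from h import *
from workcell import vision
o=st();c=vision.camera('wrist');pickle.dump((o,c),open('w4.pkl','wb'));cv2.imwrite('pics/w4.png',c['color'][:,:,::-1])
E
```

```text
15.88 eef [ 0.5108 -0.2129  0.2042] q [-0.396  0.358  0.096  1.308  0.002 -0.136] yaw_y 75.1 z [ 0.0017  0.0014 -1.    ] zworld lean along heading/tool x [ 0.0013 -0.0018  1.    ] F [ 0.22 -0.71 -4.37] T [ 0.01 -0.    0.01] grip 0.0131 58.5
```

View pics/w4.png

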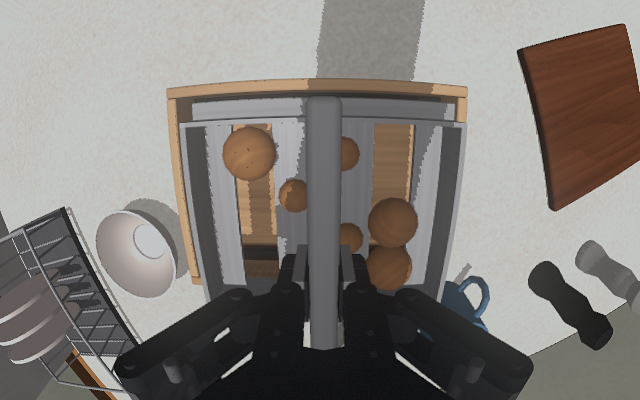

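The wrist view shows the sieve over the box: rim corners at (168,88) and (467,88), outer near edge about (318,79). All seven nuts are still aboard, 6 visible plus one under the bar/gripper.

```bash
python3 - <<'E'
from h import *
o,c=pickle.load(open('w4.pkl','rb'))
a=np.radians(-14.9);Q=np.array([[np.cos(a),np.sin(a)],[-np.sin(a),np.cos(a)]])
for n,p,z in(('outL',(168,88),.095),('outR',(467,88),.095),('outmid',(318,79),.095),('flangeL',(193,101),.1406),('flangemid',(270,98),.1406)):
    w=wz(o,c,*p,z);print(n,w.round(4),'sieve frame',(Q@(w-o['eef_pos'])[:2]).round(4))
g=c['color'].astype(int)
for u in(220,270,290): print(u,[tuple(g[v,u]) for v in range(72,112,2)])
E
```

```text
outL [ 0.3819 -0.3176  0.095 ] sieve frame [-0.0976 -0.1343]
outR [ 0.4493 -0.0695  0.095 ] sieve frame [-0.0963  0.1228]
outmid [ 0.4161 -0.1922  0.095 ] sieve frame [-0.0968 -0.0043]
flangeL [ 0.4071 -0.2789  0.1406] sieve frame [-0.0833 -0.0904]
flangemid [ 0.4226 -0.226   0.1406] sieve frame [-0.0819 -0.0353]
220 [(np.int64(193), np.int64(192), np.int64(187)), (np.int64(193), np.int64(188), np.int64(182)), (np.int64(193), np.int64(190), np.int64(185)), (np.int64(193), np.int64(191), np.int64(186)), (np.int64(194), np.int64(195), np.int64(190)), (np.int64(168), np.int64(159), np.int64(148)), (np.int64(172), np.int64(141), np.int64(112)), (np.int64(187), np.int64(155), np.int64(122)), (np.int64(188), np.int64(155), np.int64(122)), (np.int64(190), np.int64(157), np.int64(124)), (np.int64(182), np.int64(150), np.int64(117)), (np.int64(93), np.int64(81), np.int64(69)), (np.int64(93), np.int64(82), np.int64(72)), (np.int64(73), np.int64(71), np.int64(67)), (np.int64(70), np.int64(67), np.int64(65)), (np.int64(164), np.int64(164), np.int64(166)), (np.int64(165), np.int64(164), np.int64(
[... 1317 characters left out ...]
122)), (np.int64(192), np.int64(161), np.int64(126)), (np.int64(191), np.int64(159), np.int64(124)), (np.int64(191), np.int64(159), np.int64(124)), (np.int64(189), np.int64(156), np.int64(121)), (np.int64(101), np.int64(85), np.int64(72)), (np.int64(79), np.int64(72), np.int64(64)), (np.int64(69), np.int64(66), np.int64(63)), (np.int64(67), np.int64(64), np.int64(61)), (np.int64(141), np.int64(141), np.int64(143)), (np.int64(162), np.int64(162), np.int64(164)), (np.int64(163), np.int64(162), np.int64(164)), (np.int64(161), np.int64(161), np.int64(163)), (np.int64(159), np.int64(158), np.int64(160)), (np.int64(156), np.int64(156), np.int64(158)), (np.int64(158), np.int64(156), np.int64(158))]
```

Call:
move_arm(moves=[[[0,-0.001,-0.003,0,0],[0,-0.002,-0.009,0,0],[-0.0005,-0.003,-0.017,0,0],[-0.0005,-0.003,-0.025,0,0],[-0.0005,-0.003,-0.032,0,0]]])

```text
clock: 16.55
eef_pos: [0.51, -0.2156, 0.1714]
tool_rot: [0.129, 0.992, 0.001, 0.0]
ft_force: [-0.4, -0.5, -5.0]
grip_width: 0.0132
grasp_force: 58.5
```

Call:
move_arm(moves=[[[0,0,-0.006,0,0],[0,0,-0.011,0,0],[0,0,-0.015,0,0],[0,0,-0.018,0,0],[0,0,-0.02,0,0]]])

```text
clock: 17.18
eef_pos: [0.5103, -0.2157, 0.1522]
tool_rot: [0.129, 0.992, 0.001, 0.001]
ft_force: [-0.3, -0.8, -5.2]
grip_width: 0.013
grasp_force: 58.5
```

```bash
python3 -c "from h import *;st()"
```

```text
17.18 eef [ 0.5103 -0.2157  0.1522] q [-0.401  0.391  0.005  1.184  0.002 -0.141] yaw_y 75.12 z [ 0.0019  0.0011 -1.    ] zworld lean along heading/tool x [ 0.0016 -0.0016  1.    ] F [-0.26 -0.8  -5.16] T [-0.04  0.02  0.04] grip 0.013 58.5
```

Call:
move_arm(moves=[[[0,0,-0.002,0,0],[0,0,-0.004,0,0],[0,0,-0.006,0,0],[0,0,-0.0075,0,0],[0,0,-0.009,0,0]]])

```text
clock: 17.8
eef_pos: [0.5103, -0.2157, 0.1432]
tool_rot: [0.129, 0.992, 0.001, 0.001]
ft_force: [-0.3, -0.4, -4.7]
grip_width: 0.0125
grasp_force: 58.5
```

Call:
move_arm(moves=[[[0,0,-0.0007,0,0],[0,0,-0.0014,0,0],[0,0,-0.002,0,0],[0,0,-0.0025,0,0],[0,0,-0.003,0,0]]])

```text
clock: 18.42
eef_pos: [0.5103, -0.2157, 0.1403]
tool_rot: [0.129, 0.992, 0.001, 0.001]
ft_force: [-0.2, -0.6, -6.0]
grip_width: 0.0128
grasp_force: 58.5
```

Call:
move_arm(moves=[[[0,0,-0.0007,0,0],[0,0,-0.0014,0,0],[0,0,-0.002,0,0],[0,0,-0.0025,0,0],[0,0,-0.003,0,0]]])

```text
clock: 19.05
eef_pos: [0.5102, -0.2157, 0.1373]
tool_rot: [0.129, 0.992, 0.001, 0.001]
ft_force: [0.2, 0.2, -4.8]
grip_width: 0.0131
grasp_force: 58.5
```

Call:
move_arm(moves=[[[0,0,-0.0007,0,0],[0,0,-0.0014,0,0],[0,0,-0.002,0,0],[0,0,-0.0025,0,0],[0,0,-0.003,0,0]]])

```text
clock: 19.68
eef_pos: [0.5103, -0.2157, 0.1343]
tool_rot: [0.129, 0.992, 0.001, 0.001]
ft_force: [0.5, 1.4, -5.0]
grip_width: 0.0126
grasp_force: 58.5
```

Call:
move_arm(moves=[[[0,0,-0.0007,0,0],[0,0,-0.0014,0,0],[0,0,-0.002,0,0],[0,0,-0.0025,0,0],[0,0,-0.003,0,0]]])

```text
clock: 20.3
eef_pos: [0.5103, -0.2157, 0.1313]
tool_rot: [0.129, 0.992, 0.001, 0.001]
ft_force: [-0.2, 0.3, -4.2]
grip_width: 0.013
grasp_force: 58.5
```

Call:
move_arm(moves=[[[0,0,-0.0007,0,0],[0,0,-0.0014,0,0],[0,0,-0.002,0,0],[0,0,-0.0025,0,0],[0,0,-0.003,0,0]]])

```text
clock: 20.92
eef_pos: [0.5103, -0.2157, 0.1283]
tool_rot: [0.129, 0.992, 0.001, 0.001]
ft_force: [-0.6, -0.6, -4.5]
grip_width: 0.0129
grasp_force: 58.5
```

Call:
move_arm(moves=[[[0,0,-0.0007,0,0],[0,0,-0.0014,0,0],[0,0,-0.002,0,0],[0,0,-0.0025,0,0],[0,0,-0.003,0,0]]])

```text
clock: 21.55
eef_pos: [0.5103, -0.2157, 0.1253]
tool_rot: [0.129, 0.992, 0.001, 0.001]
ft_force: [0.1, -0.9, -5.0]
grip_width: 0.013
grasp_force: 58.5
```

Call:
move_arm(moves=[[[0,0,-0.0007,0,0],[0,0,-0.0014,0,0],[0,0,-0.002,0,0],[0,0,-0.0025,0,0],[0,0,-0.003,0,0]]])

```text
clock: 22.18
eef_pos: [0.5102, -0.2157, 0.1223]
tool_rot: [0.129, 0.992, 0.001, 0.001]
ft_force: [-0.5, -0.7, -5.2]
grip_width: 0.0129
grasp_force: 58.5
```

Call:
move_arm(moves=[[[0,0,-0.0007,0,0],[0,0,-0.0014,0,0],[0,0,-0.002,0,0],[0,0,-0.0025,0,0],[0,0,-0.003,0,0]]])

```text
clock: 22.8
eef_pos: [0.5103, -0.2157, 0.1201]
tool_rot: [0.129, 0.992, 0.001, 0.001]
ft_force: [-3.5, 1.5, 4.0]
grip_width: 0.0133
grasp_force: 59.6
```

```bash
python3 -c "
from h import *;o=st()
X=R.from_quat(o['tool_rot']).as_matrix();print('tool frame F',o['ft_force']@X,'T',o['ft_torque']@X)"
```

```text
22.8 eef [ 0.5103 -0.2157  0.1201] q [-0.401  0.416 -0.045  1.108  0.002 -0.141] yaw_y 75.12 z [ 2.5e-03  9.0e-04 -1.0e+00] zworld lean along heading/tool x [ 0.0022 -0.0015  1.    ] F [-3.51  1.51  3.95] T [0.3  0.61 0.02] grip 0.0133 59.6
tool frame F [ 3.77156515  0.56600386 -3.95786369] T [-0.13076283  0.66368635 -0.01530981]
```

Call:
move_arm(moves=[[[0,0,-0.0004,0,0],[0,0,-0.0008,0,0],[0,0,-0.0008,0,0]]])

```text
clock: 23.18
eef_pos: [0.5104, -0.2158, 0.1197]
tool_rot: [0.129, 0.992, 0.001, 0.001]
ft_force: [-4.5, 1.1, 6.8]
grip_width: 0.0128
grasp_force: 60.1
```

```bash
python3 -c "
from h import *;o=st()"
```

```text
23.18 eef [ 0.5104 -0.2158  0.1197] q [-0.401  0.416 -0.046  1.106  0.002 -0.141] yaw_y 75.12 z [ 2.8e-03  7.0e-04 -1.0e+00] zworld lean along heading/tool x [ 0.0025 -0.0014  1.    ] F [-4.53  1.08  6.79] T [0.34 0.81 0.01] grip 0.0128 60.1
```

Call:
move_arm(moves=[[[0,0,-0.0005,0,0],[0,0,-0.001,0,0],[0,0,-0.0015,0,0],[0,0,-0.0015,0,0]]])

```text
clock: 23.68
eef_pos: [0.5104, -0.2158, 0.1191]
tool_rot: [0.129, 0.992, 0.0, 0.002]
ft_force: [-6.4, 2.8, 11.6]
grip_width: 0.0125
grasp_force: 60.7
```

```bash
python3 -c "
from h import *;o=st()"
```

```text
23.68 eef [ 0.5104 -0.2158  0.1191] q [-0.401  0.416 -0.048  1.104  0.002 -0.141] yaw_y 75.12 z [ 3.4e-03  5.0e-04 -1.0e+00] zworld lean along heading/tool x [ 0.0032 -0.0013  1.    ] F [-6.41  2.83 11.57] T [0.5  1.14 0.04] grip 0.0125 60.7
```

Both flanges look to be bearing: about 16 N net and a load centre well inside ±81 mm. Now shake with short strokes along the box's y.

Call:
move_arm(moves=[[[0.004,0.0145,0,0,0],[-0.004,-0.0145,0,0,0],[0.004,0.0145,0,0,0],[-0.004,-0.0145,0,0,0],[0,0,0,0,0]]])

```text
clock: 24.3
eef_pos: [0.5116, -0.2202, 0.1196]
tool_rot: [0.131, 0.991, -0.003, 0.004]
ft_force: [-2.9, -6.1, 8.2]
grip_width: 0.0129
grasp_force: 60.5
```

```bash
python3 - <<'E'
from h import *
from workcell import vision
o=st();c=vision.camera('wrist');pickle.dump((o,c),open('w5.pkl','wb'));cv2.imwrite('pics/w5.png',c['color'][:,:,::-1])
E
```

```text
24.3 eef [ 0.5116 -0.2202  0.1196] q [-0.404  0.417 -0.045  1.1   -0.004 -0.141] yaw_y 74.9 z [ 0.0062 -0.0066 -1.    ] zworld lean along heading/tool x [0.0077 0.0048 1.    ] F [-2.91 -6.11  8.18] T [-1.07  0.76  0.03] grip 0.0129 60.5
```

View pics/w5.png

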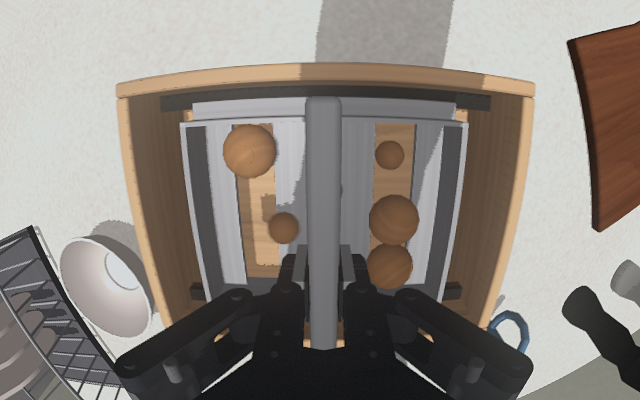

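The walnuts are in place. One macadamia is at the right slot (390,155) and another is still on the plate at (283,228). More strokes.

Call:
move_arm(moves=[[[0.004,0.0145,0,0,0],[-0.004,-0.0145,0,0,0],[0.004,0.0145,0,0,0],[-0.004,-0.0145,0,0,0],[0.004,0.0145,0,0,0]]])

```text
clock: 24.98
eef_pos: [0.515, -0.2066, 0.1195]
tool_rot: [0.132, 0.991, -0.003, 0.003]
ft_force: [-3.4, -6.1, 8.7]
grip_width: 0.0127
grasp_force: 60.7
```

Call:
move_arm(moves=[[[-0.008,-0.029,0,0,0],[0,0,0,0,0],[-0.008,-0.029,0,0,0],[0,0,0,0,0],[-0.004,-0.0145,0,0,0]]])

```text
clock: 25.6
eef_pos: [0.5135, -0.2133, 0.1195]
tool_rot: [0.128, 0.992, 0.003, 0.004]
ft_force: [0.7, 6.4, 9.9]
grip_width: 0.013
grasp_force: 60.7
```

Call:
move_arm(moves=[[[0.0045,0.017,0,0,0],[-0.0045,-0.017,0,0,0],[0.0045,0.017,0,0,0],[-0.0045,-0.017,0,0,0],[0,0,0,0,0]]])

```text
clock: 26.22
eef_pos: [0.5115, -0.2205, 0.1196]
tool_rot: [0.132, 0.991, -0.003, 0.003]
ft_force: [-2.1, -6.3, 9.3]
grip_width: 0.0129
grasp_force: 60.8
```

```bash
cat > nuts.py <<'E'
from h import *
from workcell import vision
import sys
def look(tag):
    o=st();c=vision.camera('wrist');im=c['color'];cv2.imwrite(f'pics/{tag}.png',im[:,:,::-1]);pickle.dump((o,c),open(tag+'.pkl','wb'))
    hsv=cv2.cvtColor(im,cv2.COLOR_RGB2HSV);return o,c,im,hsv
if __name__=='__main__':
    # calibrate colours on w5
    o5,c5=pickle.load(open('w5.pkl','rb'));h5=cv2.cvtColor(c5['color'],cv2.COLOR_RGB2HSV)
    for n,p in dict(wal=(250,150),wal2=(393,220),mac=(390,155),mac2=(283,228),wood=(258,230),woodsh=(268,190),woodR=(395,190)).items(): print(n,np.median(h5[p[1]-3:p[1]+4,p[0]-3:p[0]+4].reshape(-1,3),0))
    o,c,im,hsv=look(sys.argv[1])
    a=hsv[115:290,185:465]
    for lo,hi in(((5,130,50),(18,255,175)),):
        m=cv2.inRange(a,lo,hi);m=cv2.morphologyEx(m,cv2.MORPH_OPEN,np.ones((3,3)))
        n,l,s,ce=cv2.connectedComponentsWithStats(m)
        for i in range(1,n):
            if s[i,4]>60: print('blob',ce[i].round()+[185,115],s[i])
E
python3 nuts.py w6
```

```text
wal [ 14. 120. 178.]
wal2 [ 13. 122. 116.]
mac [ 13. 122. 117.]
mac2 [ 13. 118. 123.]
wood [ 15.  92. 196.]
woodsh [ 16.  90. 206.]
woodR [ 14.  98. 142.]
26.23 eef [ 0.5115 -0.2205  0.1196] q [-0.405  0.417 -0.045  1.1   -0.004 -0.141] yaw_y 74.87 z [ 0.006  -0.0068 -1.    ] zworld lean along heading/tool x [0.0076 0.005  1.    ] F [-2.13 -6.28  9.32] T [-1.09  0.69  0.06] grip 0.0129 60.8
```

```bash
cat > blobs.py <<'E'
from h import *
import sys
def blobs(tag):
    o,c=pickle.load(open(tag+'.pkl','rb'));hsv=cv2.cvtColor(cv2.medianBlur(c['color'],3),cv2.COLOR_RGB2HSV)
    m=cv2.inRange(hsv[100:300,180:470],(8,107,40),(19,255,255));m=cv2.morphologyEx(m,cv2.MORPH_OPEN,np.ones((5,5)))
    n,l,s,ce=cv2.connectedComponentsWithStats(m)
    a=np.arctan2(*R.from_quat(o['tool_rot']).as_matrix()[[1,0],1])-np.pi/2;Q=np.array([[np.cos(a),np.sin(a)],[-np.sin(a),np.cos(a)]])
    print(tag)
    for i in range(1,n):
        if s[i,4]>80:
            u,v=ce[i]+[180,100];w=wz(o,c,u,v,o['eef_pos'][2]-.0856+.024)
            print('px',round(u),round(v),'wh',s[i,2:4],'area',s[i,4],'sieve xy mm',(Q@(w-o['eef_pos'])[:2]*1000).round())
if __name__=='__main__':
    for t in sys.argv[1:]:blobs(t)
E
python3 blobs.py w4 w5 w6
```

```text
w4
px 248 155 wh [50 52] area 2027 sieve xy mm [-44. -52.]
px 349 154 wh [17 29] area 404 sieve xy mm [-44.  17.]
px 293 197 wh [27 30] area 654 sieve xy mm [-14. -22.]
px 390 245 wh [50 88] area 3285 sieve xy mm [24. 50.]
px 351 236 wh [21 27] area 443 sieve xy mm [16. 20.]
w5
px 247 152 wh [48 53] area 1977 sieve xy mm [-46. -52.]
px 390 155 wh [28 29] area 629 sieve xy mm [-43.  44.]
px 391 242 wh [51 92] area 3408 sieve xy mm [22. 50.]
px 283 230 wh [29 25] area 563 sieve xy mm [ 12. -30.]
w6
px 247 150 wh [48 53] area 1975 sieve xy mm [-47. -52.]
px 391 241 wh [51 91] area 3464 sieve xy mm [21. 50.]
```

Call:
move_arm(moves=[[[0.0045,0.017,0,0,0],[-0.0045,-0.017,0,0,0],[0.0045,0.017,0,0,0],[-0.0045,-0.017,0,0,0],[0.0045,0.017,0,0,0]]])

```text
clock: 26.9
eef_pos: [0.5153, -0.2048, 0.1195]
tool_rot: [0.133, 0.991, -0.003, 0.003]
ft_force: [-2.7, -5.6, 9.3]
grip_width: 0.0131
grasp_force: 60.9
```

Call:
move_arm(moves=[[[-0.009,-0.034,0,0,0],[0,0,0,0,0],[-0.009,-0.034,0,0,0],[0,0,0,0,0],[-0.0045,-0.017,0,0,0]]])

```text
clock: 27.52
eef_pos: [0.5135, -0.213, 0.1195]
tool_rot: [0.127, 0.992, 0.003, 0.004]
ft_force: [1.6, 7.4, 8.3]
grip_width: 0.0131
grasp_force: 60.9
```

Call:
move_arm(moves=[[[0.0045,0.017,0,0,0],[-0.0045,-0.017,0,0,0],[0.0045,0.017,0,0,0],[-0.0045,-0.017,0,0,0],[0,0,0,0,0]]])

```text
clock: 28.15
eef_pos: [0.5115, -0.2205, 0.1196]
tool_rot: [0.132, 0.991, -0.003, 0.003]
ft_force: [-3.6, -6.3, 8.3]
grip_width: 0.0129
grasp_force: 60.9
```

```bash
python3 - <<'E'
from nuts import *
o,c,im,h=look('w7')
from blobs import blobs
blobs('w7')
s=vision.camera('side');t=vision.camera('top')
pickle.dump((s,t),open('st7.pkl','wb'))
rs=lambda a,s:cv2.resize(a,s,interpolation=cv2.INTER_CUBIC)
P=proj(s,[[.511,-.213,.08]])[0].astype(int);Q=proj(t,[[.511,-.213,.08]])[0].astype(int);print(P,Q)
a=rs(s['color'][max(0,P[1]-55):P[1]+55,P[0]-70:P[0]+70],(420,300));b=rs(t['color'][Q[1]-50:Q[1]+50,Q[0]-60:Q[0]+60],(380,300))
d=rs(im[70:320,150:500],(800,300)) if 0 else rs(im[70:320,120:540],(504,300))
z=np.zeros((600,800,3),np.uint8);z[:300,:420]=a;z[:300,420:]=b;z[300:,:504]=d
cv2.imwrite('pics/comp.png',z[:,:,::-1])
E
```

```text
28.15 eef [ 0.5115 -0.2205  0.1196] q [-0.405  0.417 -0.045  1.1   -0.004 -0.141] yaw_y 74.88 z [ 0.0061 -0.0068 -1.    ] zworld lean along heading/tool x [0.0076 0.005  1.    ] F [-3.63 -6.31  8.31] T [-1.13  0.72  0.02] grip 0.0129 60.9
w7
px 247 150 wh [48 52] area 1973 sieve xy mm [-47. -52.]
px 392 243 wh [51 90] area 3363 sieve xy mm [23. 51.]
[327 158] [382 192]
```

View pics/comp.png

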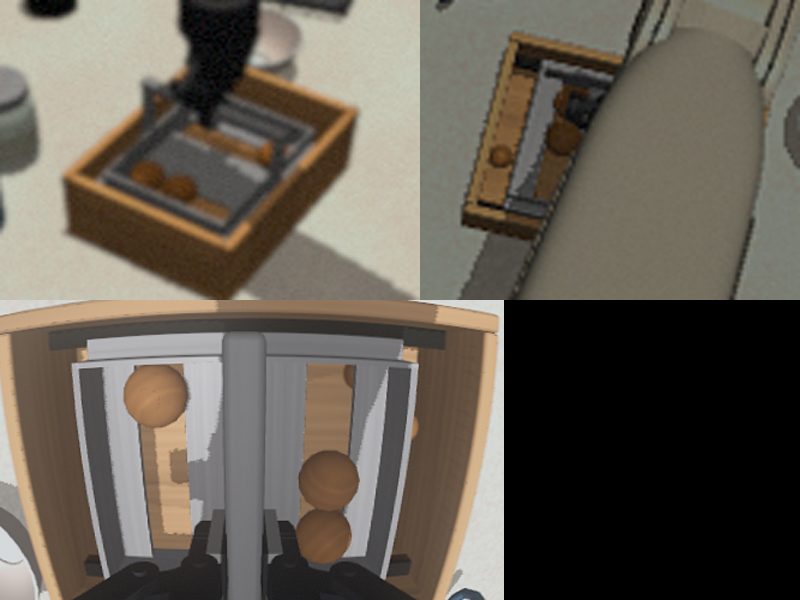

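In the composite the sieve plate looks clear. The three walnuts ride on the slots and macadamias show on the box floor at comp (501,155), (350,375) and (413,425). One more bout in case a nut is hidden under the gripper, then lift.

Call:
move_arm(moves=[[[0.0045,0.017,0,0,0],[-0.0045,-0.017,0,0,0],[0.0045,0.017,0,0,0],[-0.0045,-0.017,0,0,0],[0.0045,0.017,0,0,0]]])

```text
clock: 28.92
eef_pos: [0.5153, -0.2048, 0.1195]
tool_rot: [0.133, 0.991, -0.003, 0.003]
ft_force: [-2.7, -6.5, 8.0]
grip_width: 0.0129
grasp_force: 61.0
```

Call:
move_arm(moves=[[[-0.009,-0.034,0,0,0],[0,0,0,0,0],[-0.009,-0.034,0,0,0],[-0.0045,-0.017,0,0,0],[-0.0045,-0.017,0,0,0]]])

```text
clock: 29.55
eef_pos: [0.5123, -0.2175, 0.1196]
tool_rot: [0.13, 0.992, -0.001, 0.004]
ft_force: [-2.3, -2.5, 8.6]
grip_width: 0.0126
grasp_force: 60.9
```

Call:
move_arm(moves=[[[0,0,0.001,0,0],[0,0,0.003,0,0],[0,0,0.006,0,0],[0,0,0.011,0,0],[0,0,0.017,0,0]]])

```text
clock: 30.18
eef_pos: [0.5097, -0.2153, 0.1334]
tool_rot: [0.129, 0.992, 0.001, -0.0]
ft_force: [-0.1, -0.6, -4.6]
grip_width: 0.013
grasp_force: 59.1
```

Call:
move_arm(moves=[[[0,0,0.008,0,0],[0,0,0.018,0,0],[0,0,0.029,0,0],[0,0,0.04,0,0],[0,0,0.05,0,0]]])

```text
clock: 30.8
eef_pos: [0.5104, -0.2158, 0.1851]
tool_rot: [0.129, 0.992, 0.001, 0.001]
ft_force: [0.3, 0.2, -4.4]
grip_width: 0.0124
grasp_force: 59.1
```

Call:
move_arm(moves=[[[0,0.001,0.008,0,0],[0,0.004,0.014,0,0],[0,0.01,0.017,0,0],[0,0.018,0.018,0.5,0],[0,0.029,0.018,1,0]]])

```text
clock: 31.42
eef_pos: [0.5101, -0.1859, 0.2018]
tool_rot: [0.121, 0.993, 0.001, 0.001]
ft_force: [0.4, 0.4, -4.3]
grip_width: 0.0128
grasp_force: 59.1
```

Call:
move_arm(moves=[[[0,0.013,0,1,0],[0,0.028,0,2,0],[0,0.045,0,3,0],[0,0.063,0,4,0],[0,0.083,0,5,0]]])

```text
clock: 32.05
eef_pos: [0.5102, -0.1023, 0.2021]
tool_rot: [0.077, 0.997, 0.001, 0.001]
ft_force: [0.6, -0.2, -3.9]
grip_width: 0.0128
grasp_force: 59.1
```

Call:
move_arm(moves=[[[0,0.02,0,1,0],[0,0.04,0,2,0],[0,0.06,0,3,0],[0,0.08,0,4,0],[0,0.1,0,5,0]]])

```text
clock: 32.67
eef_pos: [0.5101, -0.0021, 0.2021]
tool_rot: [0.033, 0.999, 0.001, 0.001]
ft_force: [0.1, -0.0, -5.0]
grip_width: 0.013
grasp_force: 59.1
```

Call:
move_arm(moves=[[[0,0.02,0,1,0],[0,0.04,0,2,0],[0,0.06,0,3,0],[0,0.08,0,4,0],[0,0.1,0,5,0]]])

```text
clock: 33.3
eef_pos: [0.5099, 0.0978, 0.2021]
tool_rot: [-0.011, 1.0, 0.001, 0.001]
ft_force: [-0.3, -0.8, -3.7]
grip_width: 0.013
grasp_force: 59.1
```

Call:
move_arm(moves=[[[0,0.018,0,1,0],[0,0.034,0,2,0],[0,0.048,0,3,0],[0,0.057,0,4,0],[0,0.06,0,5,0]]])

```text
clock: 33.92
eef_pos: [0.5103, 0.1567, 0.2019]
tool_rot: [-0.054, 0.999, 0.001, 0.001]
ft_force: [0.6, -0.1, -4.2]
grip_width: 0.0131
grasp_force: 59.1
```

```bash
python3 - <<'E'
from nuts import *
from blobs import blobs
o,c,im,h=look('w8');blobs('w8')
for n in('top','side'):
    s=vision.camera(n);pickle.dump(s,open(n+'8.pkl','wb'));cv2.imwrite(f'pics/{n}8.png',s['color'][:,:,::-1])
    # box-floor region, nut centres z~.022 : difference against first picture
    d0=pickle.load(open('cams.pkl','rb'))[n]
    a=np.radians(-14.9);M=np.array([(.086,.119),(.086,-.119),(-.086,-.119),(-.086,.119)])@np.array([[np.cos(a),np.sin(a)],[-np.sin(a),np.cos(a)]])+[.511,-.213]
    msk=np.zeros((400,640),np.uint8);cv2.fillConvexPoly(msk,proj(s,np.c_[M,np.full(4,.022)]).astype(np.int32),255)
    df=cv2.absdiff(s['color'],d0['color']).max(2);b=((df>25)&(msk>0)).astype(np.uint8)
    k,l,t,ce=cv2.connectedComponentsWithStats(b)
    for i in range(1,k):
        if t[i,4]>8: print(n,ce[i].round(1),t[i,2:],px2z(s,*ce[i],.022).round(3))
E
```

```text
33.92 eef [0.5103 0.1567 0.2019] q [2.970e-01 3.200e-01 3.600e-02 1.285e+00 1.000e-03 1.890e-01] yaw_y 96.21 z [ 0.0012  0.0015 -1.    ] zworld lean along heading/tool x [ 0.0014 -0.0013  1.    ] F [ 0.55 -0.13 -4.2 ] T [-0.03 -0.02 -0.  ] grip 0.0131 59.1
w8
px 380 149 wh [12 48] area 502 sieve xy mm [-48.  37.]
px 254 154 wh [29 34] area 635 sieve xy mm [-45. -47.]
px 229 157 wh [15 28] area 231 sieve xy mm [-43. -65.]
px 391 244 wh [49 92] area 3390 sieve xy mm [23. 50.]
px 271 220 wh [ 9 34] area 280 sieve xy mm [  4. -38.]
px 273 267 wh [12 10] area 102 sieve xy mm [ 42. -39.]
top [366.4 175.5] [ 8  8 50] [ 0.579 -0.171  0.022]
top [347.1 193.7] [ 8  8 48] [ 0.52  -0.108  0.022]
top [413.5 202.9] [ 6  7 32] [ 0.487 -0.32   0.022]
top [354.5 206.6] [ 8  8 48] [ 0.477 -0.13   0.022]
side [342.8 152.6] [ 7  8 34] [ 0.486 -0.315  0.022]
side [290.2 181. ] [ 13  19 120] [ 0.606 -0.136  0.022]
side [303.3 174.9] [ 5  5 16] [ 0.576 -0.175  0.022]
```

All four macadamias are on the box floor and the three walnuts are in the sieve. Setting it down on the board.

Call:
move_arm(moves=[[[0,0.004,0,0.5,0],[0,0.013,0,1,0],[0.001,0.025,-0.002,1.5,0],[0.002,0.036,-0.006,2,0],[0.002,0.041,-0.013,2,0]]])

```text
clock: 34.7
eef_pos: [0.5125, 0.1985, 0.1887]
tool_rot: [-0.071, 0.997, 0.001, 0.001]
ft_force: [-0.1, -0.1, -5.5]
grip_width: 0.0126
grasp_force: 59.1
```

Call:
move_arm(moves=[[[0,0.001,-0.011,0,0],[0,0.001,-0.023,0,0],[0,0.001,-0.035,0,0],[0,0.001,-0.046,0,0],[0,0.001,-0.056,0,0]]])

```text
clock: 35.33
eef_pos: [0.5122, 0.198, 0.1321]
tool_rot: [-0.071, 0.998, 0.001, 0.0]
ft_force: [-0.1, 0.2, -3.2]
grip_width: 0.0132
grasp_force: 59.0
```

Call:
move_arm(moves=[[[0,0,-0.008,0,0],[0,0,-0.014,0,0],[0,0,-0.019,0,0],[0,0,-0.022,0,0],[0,0,-0.024,0,0]]])

```text
clock: 35.95
eef_pos: [0.5123, 0.1983, 0.109]
tool_rot: [-0.071, 0.997, 0.001, 0.001]
ft_force: [0.3, -0.7, -4.4]
grip_width: 0.0128
grasp_force: 59.1
```

Call:
move_arm(moves=[[[0,0,-0.001,0,0],[0,0,-0.002,0,0],[0,0,-0.003,0,0],[0,0,-0.0035,0,0],[0,0,-0.004,0,0]]])

```text
clock: 36.58
eef_pos: [0.5123, 0.1983, 0.105]
tool_rot: [-0.071, 0.997, 0.001, 0.001]
ft_force: [0.0, 0.1, -4.1]
grip_width: 0.0131
grasp_force: 59.1
```

Call:
move_arm(moves=[[[0,0,-0.0004,0,0],[0,0,-0.0008,0,0],[0,0,-0.0012,0,0],[0,0,-0.0015,0,0],[0,0,-0.0015,0,0]]])

```text
clock: 37.2
eef_pos: [0.5123, 0.1983, 0.1036]
tool_rot: [-0.071, 0.997, 0.001, 0.001]
ft_force: [-0.7, 0.2, -2.6]
grip_width: 0.0129
grasp_force: 59.3
```

Contact is starting. A touch more, then open slowly.

Call:
move_arm(moves=[[[0,0,-0.0003,0,0],[0,0,-0.0006,0,0],[0,0,-0.0006,0,0]]])

```text
clock: 37.58
eef_pos: [0.5123, 0.1983, 0.1036]
tool_rot: [-0.071, 0.997, 0.001, 0.001]
ft_force: [-2.7, -1.8, 3.9]
grip_width: 0.0127
grasp_force: 60.1
```

Call:
move_arm(moves=[[[0,0,0,0,20],[0,0,0,0,30],[0,0,0,0,60],[0,0,0,0,90],[0,0,0,0,90]]])

```text
clock: 38.2
eef_pos: [0.5123, 0.1983, 0.1029]
tool_rot: [-0.071, 0.997, 0.001, 0.001]
ft_force: [-0.4, 0.0, 0.3]
grip_width: 0.0764
grasp_force: 0.0
```

```bash
python3 -c "from h import *;st()"
```

```text
38.2 eef [0.5123 0.1983 0.1029] q [ 3.690e-01  4.230e-01 -8.300e-02  1.063e+00  1.000e-03  2.270e-01] yaw_y 98.12 z [ 0.0012  0.0018 -1.    ] zworld lean along heading/tool x [ 0.0014 -0.0016  1.    ] F [-0.38  0.    0.32] T [-0.04 -0.05  0.02] grip 0.0764 0.0
```

Call:
move_arm(moves=[[[0,0,0.01,0,90],[0,0,0.03,0,90],[0,0,0.06,0,90],[0,0,0.1,0,90],[0,0,0.14,0,90]]])

```text
clock: 38.83
eef_pos: [0.5122, 0.1983, 0.2449]
tool_rot: [-0.071, 0.997, 0.001, 0.001]
ft_force: [0.7, 1.6, -0.7]
grip_width: 0.077
grasp_force: 0.0
```

Call:
move_arm(moves=[[[0,0,0.02,0,90],[0,0,0.02,0,90],[0,0,0.02,0,90],[0,0,0.02,0,90],[0,0,0.02,0,90]]])

```text
clock: 39.45
eef_pos: [0.5118, 0.1981, 0.2618]
tool_rot: [-0.071, 0.997, 0.001, -0.0]
ft_force: [-0.1, -0.4, -0.0]
grip_width: 0.0769
grasp_force: 0.0
```

```bash
python3 - <<'E'
from nuts import *
o,c,im,h=look('w9')
s=c['color'];hsv=cv2.cvtColor(cv2.medianBlur(s,3),cv2.COLOR_RGB2HSV)
# sieve footprint on board: corners & bar
for v in(110,150,190,230): print(v,hsv[v,230:430:8].tolist())
t=vision.camera('side');d0=pickle.load(open('side8.pkl','rb'))
df=cv2.absdiff(t['color'],d0['color']).max(2)
print('box region diff',(df[130:205,285:370]>25).sum())
E
```

```text
39.45 eef [0.5118 0.1981 0.2618] q [3.690e-01 3.290e-01 2.050e-01 1.446e+00 1.000e-03 2.270e-01] yaw_y 98.12 z [-8.e-04  1.e-03 -1.e+00] zworld lean along heading/tool x [-7.0e-04 -1.1e-03  1.0e+00] F [-0.06 -0.41 -0.04] T [-0.01  0.04  0.04] grip 0.0769 0.0
110 [[10, 88, 98], [9, 89, 97], [0, 12, 133], [105, 4, 139], [120, 3, 96], [135, 5, 97], [120, 3, 93], [135, 5, 93], [110, 8, 94], [110, 8, 96], [110, 8, 96], [130, 8, 98], [140, 8, 101], [130, 8, 97], [130, 8, 97], [130, 5, 149], [120, 2, 142], [130, 5, 140], [135, 4, 137], [120, 4, 144], [120, 2, 136], [130, 6, 137], [8, 96, 96], [9, 92, 97], [30, 7, 180]]
150 [[9, 90, 99], [9, 92, 97], [120, 5, 142], [130, 5, 151], [130, 5, 161], [165, 6, 86], [9, 111, 87], [8, 82, 62], [0, 6, 80], [120, 5, 102], [120, 5, 101], [120, 5, 95], [120, 8, 98], [120, 5, 101], [120, 5, 100], [120, 4, 122], [9, 117, 94], [9, 118, 95], [9, 117, 96], [110, 5, 157], [130, 5, 154], [0, 0, 66], [9, 95, 91], [9, 93, 93], [38, 6, 180]]
190 [[30, 7, 180], [9, 90, 99], [3, 17, 133], [30, 4, 67], [120, 2, 149], [120, 4, 139], [10, 74, 62], [9, 89, 69], [8, 79, 61], [120, 5, 98], [130, 8, 98], [130, 8, 94], [135, 5, 94], [135, 5, 97], [120, 5, 98], [130, 8, 102], [11, 98, 70], [12, 100, 74], [10, 46, 66], [120, 5, 150], [120, 4, 143], [120, 4, 140], [9, 92, 91], [9, 90, 91], [30, 7, 179]]
230 [[30, 7, 179], [9, 80, 89], [9, 81, 88], [4, 13, 133], [150, 2, 139], [135, 4, 142], [150, 4, 142], [105, 4, 143], [0, 2, 121], [120, 3, 97], [135, 5, 98], [120, 3, 93], [135, 5, 95], [130, 8, 99], [120, 3, 97], [130, 8, 97], [135, 5, 96], [135, 5, 98], [140, 6, 139], [135, 4, 137], [150, 4, 135], [9, 92, 89], [10, 89, 89], [36, 7, 180], [36, 7, 180]]
box region diff 601
```

```bash
python3 -c "
from workcell import job;print(job.job_done())"
```

```text
the job is handed in; nothing more can be done
None
```

The job is handed in at about 39.5 s: all four macadamias were found on the box floor, and the steel sieve with the three walnuts is back on the dark board, released and with the gripper clear.

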